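# Latch a plug-in module into its test dock

## Robot

A 6-joint arm with a two-finger parallel gripper is mounted at the origin on the work surface. World frame = base frame: x ahead of the robot, y to its left, z up, the work surface at z = 0. Lengths are in mm, angles in rad, forces in N, time in s.
With the tool pointing down it reaches from about 250 to 850 mm from the base axis. Payload 12.5 kg.
Tool frame: the origin (TCP) lies at the very end of the fingers, on their centre line; the grasp point (between the pads) lies 19 mm behind it; z points along the fingers, y is the direction in which the jaws open and shut (so a half turn about z gives the same grasp; the last joint's range is limited). The gripper opens to 93 mm and grips with 3 to 60 N. Pads are 15 mm wide; open, the fingers measure 128 mm over their backs; the gripper's body (75 mm by 188 mm) begins 65 mm behind the grasp point.
Start: joints at [-1.263, 0.351, 1.652, -0, 1.139, -0.085], TCP at [210.545, -508.09, 218.633] pointing down, gripper open.
Joint ranges: [-2.75, 2.75], [-0.79, 2.1], [0.01, 2.65], [-1.57, 4.71], [0.07, 3.14], [-2.87, 2.87]. Speed limits (rad/s): [2.22, 2.22, 2.79, 3.14, 3.14, 3.14].

## Interface

Orientations are given as a unit quaternion [x, y, z, w].
In Python, from plant import status, optics, workorder gives the robot as it stands. The module is installed in compiled form; this text tells all that it offers.
- The arm moves only by the tool step_arm, never from a script. Its argument "plan" is a list that holds one entry, the list of rows, each a list of 7 numbers: the shift along the tool's x, y, z in units of 30 mm (1.0 is 30 mm), then the turn, a rotation vector about the tool's x, y, z in degrees, then the opening, from 0 (shut) to 1 (fully open). In form: [[[dx, dy, dz, wx, wy, wz, claw], ...]]. A call has 1 to 10 rows; each row is the pose to reach, as a shift and turn from the pose commanded when the call began, along the tool's axes at that moment; what a row does not reach only later rows make up. A row lasts 1/8 s, in which the tool goes at most 62.5 mm and 10.7 degrees, less where a joint would pass 70% of its speed; a pose out of reach is approached as far as the arm can. A call with a gripper value outside its range is refused whole. The fingers move at their own pace and stop on an object; "force" is the grip in N (left out, the last holds). Time passes only in rows, so rows that repeat a pose let the fingers close. It gives the time, the measured TCP pose, the force and the opening at its end, in the units of the state.
- status.sense(): the state, without advancing time (a new reading comes with each control period).
- optics.grab_frame(name): name is "scene" or "top"; returns a dict with "frame" (420x560x3 uint8, red, green, blue), "mtx" (3x3 intrinsics, pixels), "R" (3x3) and "t" (3): a world point X has camera coordinates R X + t. Camera axes: x right, y down, z forward; pixel columns grow to the right and rows downward; lengths in mm; the calibration is good to about 2 mm. A picture is of the moment at which its call begins. There is no depth.
- workorder.sign_off(): hands the job in, once; it reports no verdict.
The state is a dict: "time": time; "q": joint angles; "qvel": joint speeds; "joint_efforts": joint torques, N m; "tool_pos": TCP position; "eef_rot": TCP orientation; "ft_force": force on the tool from outside, world axes, zero at the start; "torque": the same for the moment, N m; "width": opening from 0.0 (shut) to 1.0 (fully open).
Only numpy, scipy, OpenCV 4.12 (cv2) and the standard library are available. Lean on these libraries where they do the work, as an engineer would, in place of code of your own. Each camera call takes 0.05 s, during which the arm holds its last target. There are 200 camera calls.

## Task

Pick up the black plug-in module, slide it connector end first into the flared open end of the test dock, and push it steadily along the guides until the sprung pawl clicks shut behind it and keeps the sprung contact pad from pushing it out again; then let go. Let the module alone work the pawl and pad, and do not force it: stop as soon as it has clicked, and never drive the contact pad hard against its stop. Leave the other things on the bench where they are.

Things in the scene. Friction and masses are not known exactly. Their poses are not given: they have to be found in the camera images.
- module_center (a point): centre of the case of the loose module: plain black case 80 mm long (x), 40 wide (y), 48 high (z), about 0.3 kg, standing on the bench at the start. A steel connector shell sticks out 8 mm at its +x end; the -x end is flat with a paper label. Hold it across its width, fingertips 20 mm or more above its underside, to stay clear of the dock's guides and pawl.
- module_nose (a point): middle of the front face of the module's steel connector shell (30 mm wide, 14 mm high, 4 to 18 mm above the underside), 48 mm ahead (module +x) of the case's centre and 11 mm above the underside
- dock: fixed test dock. x is the direction of insertion; origin on the mid-line of the guides at bench height. Aluminium base plate 230 x 110 mm, 6 mm thick (x -115 to +115 mm), on which the module slides easily. Two black guides, 14 mm high above the plate, 43 mm apart, from x = -100 to +58 mm. The pawl sits in a window of the +y guide. A grey end block 30 mm high at the far end carries the sprung black pad.
- mouth (a point): middle of the flared open end of the dock, at x = -112 mm on the top of the base plate; the flare is 53 mm wide here and narrows to 43 mm at x = -100 mm
- home (a point): where the case's centre nominally comes to rest, caught (dock x = +20 mm, 24 mm above the plate). Pawl and pad are one unit bolted in slots: in each dock it sits up to 15 mm nearer or farther along x, which is not reported, so feel for the click. Going in, the case rides on the pawl for 80 to 100 mm (drag 1 to 12 N), meets the pad 4 mm before the click, and has 2 mm from the click to the pad's hard stop.
- pawl (a joint): angle of the sprung steel pawl (arm 36 mm, upright hinge pin just outside the +y guide), rad: 0 = shut, its tip 6.5 mm inside the guide; the passing module swings it out to about 0.1 (0.08 to 0.2). It snaps back to 0 behind the module's flat -x end and then blocks its return.
- pad (a joint): how far the sprung contact pad is pushed in, m: 0 = out; 0.006 = hard on its stop. It pushes back with 3 N at 0, rising to 6.6 N at the stop; about 0.004 when the module rests against the shut pawl. It is delicate: over 20 N harms it.
- plug_a: bystander: small black cable plug, about 75 x 34 x 16 mm, lying loose; leave it alone
- plug_b: bystander: a second such plug; leave it alone
- converter: bystander: grey converter box on a black foot plate, 90 x 90 x 31 mm, loose; leave it alone
- driver: bystander: screwdriver 170 mm long, lying loose; leave it alone
There are look-alikes about, which are no part of the job. Leave any pink look-alike of the part that bears module_center alone.

How it is judged:
By the outcome, as a careful person would: the job done as asked, in the order asked, and still so for the second after the job is handed in, with the robot touching nothing.
It also fails if it takes over 69 s, if anything falls off the work surface, if the arm or the gripper's body presses on something with over 40 N, if the wrist force passes 120 N, or if a joint passes its speed limit or range.

## Working session

There is one attempt and no reset: what is moved stays moved. The work goes in short steps, Python scripts to look and compute and a tool call to move; the robot and the scene stay as the last step left them, time stands still between calls to the robot, and variables do not carry over. Pictures are saved under pics/ and viewed, about 8 in all and at most 12, crops included, and the job is handed in when it is done.

Besides the shell and the picture viewer there is one more tool, called after ">>>" by a JSON object that holds its "name" and its "arguments", one argument or row to a line. step_arm: Moves the arm, as the interface text tells. Its arguments: {"type":"object","properties":{"plan":{"type":"array","items":{"type":"array","items":{"type":"array","items":{"type":"number"}}}},"force":{"type":"number"}},"required":["plan"]}

```bash
mkdir -p pics; cat > h.py <<'E'
import numpy as np, cv2
from plant import status, optics, workorder
from scipy.spatial.transform import Rotation as Rn
def save(name,fn,crop=None,k=1):
    f=optics.grab_frame(name); im=f["frame"][:,:,::-1]
    if crop: a,b,c,d=crop; im=im[b:d,a:c]
    im=cv2.resize(im,None,fx=k,fy=k,interpolation=cv2.INTER_CUBIC); cv2.imwrite("pics/"+fn,im); return f
def ray(f,px,z):
    K,R,t=map(np.array,(f["mtx"],f["R"],f["t"])); c=-R.T@t
    d=R.T@np.linalg.solve(K,[px[0],px[1],1.]); return c+d*(z-c[2])/d[2]
def proj(f,X):
    p=np.array(f["mtx"])@(np.array(f["R"])@np.array(X,float)+np.array(f["t"])); return p[:2]/p[2]
E
python3 - <<'E'
from h import *
for n in("top","scene"):
    f=save(n,n+"0.png",k=1.42); print(n,np.array(f["mtx"]).tolist(),(-np.array(f["R"]).T@f["t"]).round(), np.round(f["R"],3).tolist())
print(status.sense())
E
```

```text
top [[514.1865382286564, 0.0, 279.05507783575126], [0.0, 514.1865382286564, 208.22455311270662], [0.0, 0.0, 1.0]] [ 534.   57. 1210.] [[-0.021, -1.0, 0.02], [-0.995, 0.019, -0.096], [0.096, -0.022, -0.995]]
scene [[471.35920259792806, 0.0, 276.4607435264647], [0.0, 471.35920259792806, 205.50975886414653], [0.0, 0.0, 1.0]] [ 945. -444. 1054.] [[0.855, 0.519, 0.006], [0.452, -0.74, -0.498], [-0.254, 0.429, -0.867]]
{'time': 0.1, 'q': array([-1.26259495e+00,  3.51161312e-01,  1.65234007e+00, -2.27188994e-05,
        1.13912484e+00, -8.45949105e-02]), 'qvel': array([-1.83333528e-03,  4.22207934e-05, -2.24411705e-03,  1.62489402e-04,
       -1.95176123e-03,  5.64613529e-05]), 'joint_efforts': array([ 3.10208861e-04, -4.98029816e+01, -2.85704148e+01,  7.00125145e-02,
        2.39868538e-02, -6.30976479e-05]), 'tool_pos': array([ 210.45240066, -507.81003193,  218.17440891]), 'eef_rot': array([ 9.80774738e-01,  1.95142629e-01, -6.79081749e-05, -5.12404730e-04]), 'ft_force': array([-0.0947384 ,  0.09532156, -0.499159  ]), 'torque': array([ 0.03138461, -0.00097441,  0.02718428]), 'width': 0.9985691399284877}
```

View pics/top0.png

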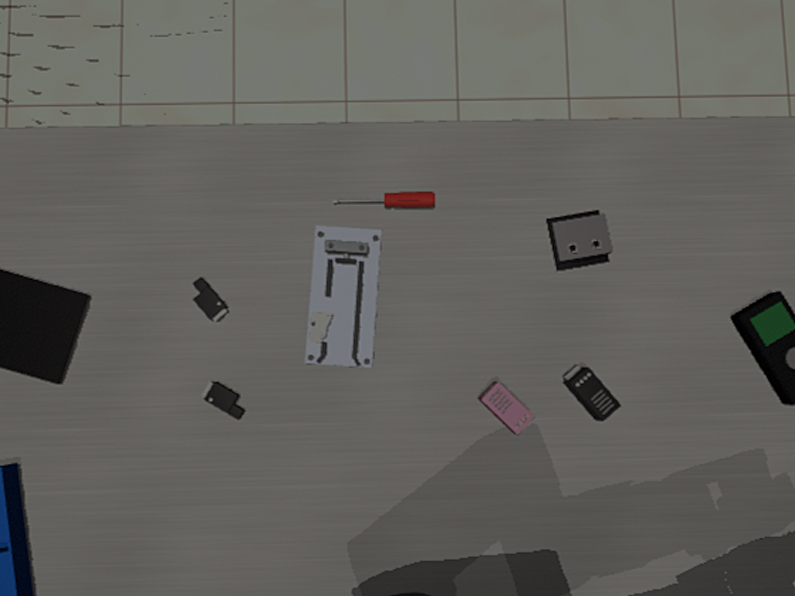

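View pics/scene0.png

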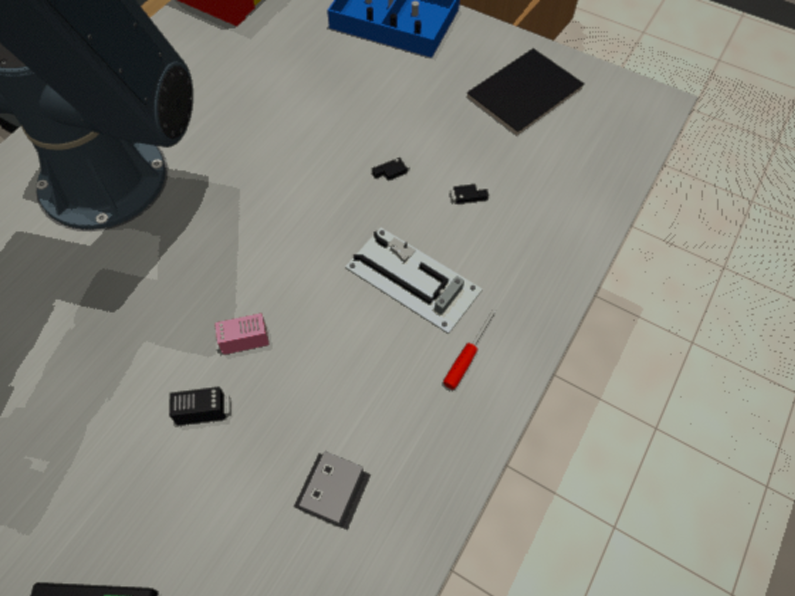

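Top view (enlarged pixels): the black module is at (591,391), with its steel shell at the upper left, about (573,370). It could be mistaken for the pink look-alike (506,406), the plugs (211,299) and (224,399), the black meter (770,345) or the black slab (40,325). I choose (591,391) and check it in a close crop. The dock is at (345,297), with its mouth at the bottom, (338,362).

```bash
python3 - <<'E'
from h import *
f=optics.grab_frame("top"); im=f["frame"][:,:,::-1]
a=cv2.resize(im[150:270,205:285],None,fx=5,fy=5,interpolation=cv2.INTER_CUBIC)
b=cv2.resize(im[245:305,385:445],None,fx=6.5,fy=6.5,interpolation=cv2.INTER_CUBIC)
c=np.zeros((600,800,3),np.uint8); c[:,:400]=a; c[:390,405:795]=b
c=np.clip(c.astype(float)*1.6,0,255).astype(np.uint8)
cv2.imwrite("pics/crop1.png",c)
E
```

```text
(no output)
```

View pics/crop1.png

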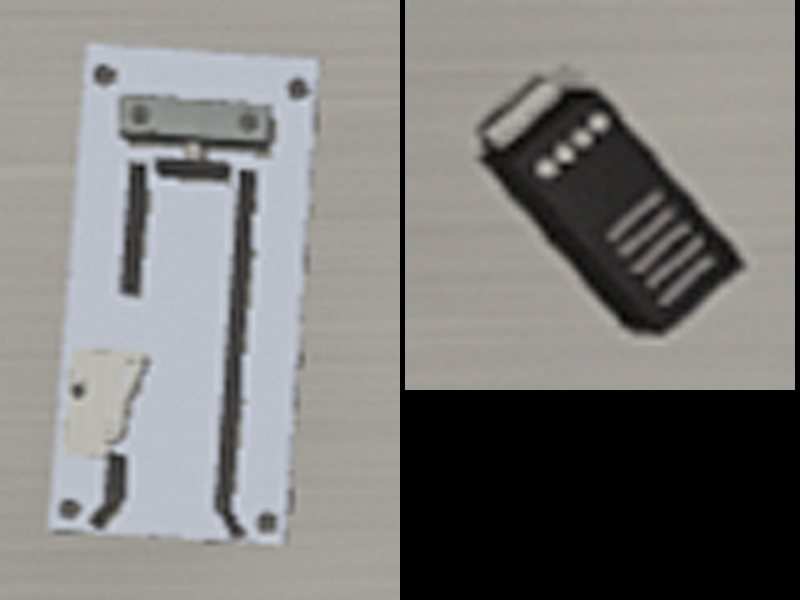

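The crop confirms the choice: plain black case with the steel shell at the upper left (crop ~(520,115)). The dock plate corners in the crop are TL(86,44), TR(319,60), BR(285,545) and BL(50,528). I'll fit both poses next.

```bash
cat >> h.py <<'E'
from scipy.optimize import minimize, least_squares
def maskof(f,box,thr):
    a,b,c,d=box; m=np.zeros(f["frame"].shape[:2],np.uint8)
    m[b:d,a:c]=(f["frame"][b:d,a:c].max(2)<thr)
    m=cv2.morphologyEx(m,cv2.MORPH_CLOSE,np.ones((7,7),np.uint8))
    n,l,s,_=cv2.connectedComponentsWithStats(m); return (l==1+np.argmax(s[1:,4])).astype(np.uint8)
def boxpts(p,z0=0):
    x,y,a=p; c,s=np.cos(a),np.sin(a)
    return [[x+c*u-s*v,y+s*u+c*v,z] for u in(-40,40) for v in(-20,20) for z in(z0,z0+48)]
def hull(f,p,z0=0):
    return cv2.convexHull(np.array([proj(f,X) for X in boxpts(p,z0)],np.float32))
def fitbox(fs,ms,p0,z0=0):
    def cost(p):
        e=0
        for f,m in zip(fs,ms):
            h=cv2.fillPoly(np.zeros((m.shape[0]*4,m.shape[1]*4),np.uint8),[np.round(hull(f,p,z0)*4+1.5).astype(int)],1)
            h=cv2.resize(h.astype(np.float32),m.shape[::-1],interpolation=cv2.INTER_AREA); e+=np.abs(h-m).sum()
        return e
    S=np.array([p0]+[np.array(p0)+d for d in np.diag([8,8,.15])])
    r=minimize(cost,p0,method="Nelder-Mead",options=dict(initial_simplex=S)); return r.x,r.fun
E
python3 - <<'E'
from h import *
T=optics.grab_frame("top"); S=optics.grab_frame("scene")
uv=np.array([(86,44),(319,60),(285,545),(50,528)]); px=(uv+.5)/5-.5+[205,150]
W=np.array([ray(T,p,6) for p in px]); print(W.round(1).tolist())
L=np.array([(115,55),(115,-55),(-115,-55),(-115,55)])
r=least_squares(lambda p:(np.stack([p[0]+np.cos(p[2])*L[:,0]-np.sin(p[2])*L[:,1],p[1]+np.sin(p[2])*L[:,0]+np.cos(p[2])*L[:,1]],1)-W[:,:2]).ravel(),[600,100,0])
print("dock",r.x,r.fun.round(1))
for q in L: print("scene corner",(proj(S,[r.x[0]+np.cos(r.x[2])*q[0]-np.sin(r.x[2])*q[1],r.x[1]+np.sin(r.x[2])*q[0]+np.cos(r.x[2])*q[1],6])*1.42).round(1))
mT=maskof(T,(385,245,445,305),60); mS=maskof(S,(112,265,166,303),60)
print(mT.sum(),mS.sum())
c=ray(T,(416,275),24); print(c)
for a in(.6,.9):
  for fs,ms in(([T],[mT]),([S],[mS]),([T,S],[mT,mS])): print(a,fitbox(fs,ms,[c[0],c[1],a]))
E
```

```text
[[770.6, 163.5, 6.0], [761.1, 53.3, 6.0], [532.4, 73.4, 6.0], [542.5, 182.5, 6.0]]
dock [ 6.51643234e+02  1.18196491e+02 -8.62558352e-02] [ 0.3 -0.4  0.4  0.2 -0.  -0.1 -0.7  0.4]
scene corner [480.9 288.9]
scene corner [447.1 332.8]
scene corner [343.5 266.4]
scene corner [379.2 227.1]
841 861
[ 487.4621733  -281.19464698   24.        ]
0.6 (array([ 485.30505664, -279.32168591,    0.69190917]), np.float64(75.0))
0.6 (array([ 486.03029594, -280.10010227,    0.66446507]), np.float64(97.6875))
0.6 (array([ 485.24727131, -279.44835306,    0.69085062]), np.float64(176.75))
0.9 (array([ 484.08906037, -279.756235  ,    0.68924192]), np.float64(71.0))
0.9 (array([ 485.63748344, -280.22506522,    0.65550017]), np.float64(98.75))
0.9 (array([ 485.08377352, -279.41380063,    0.68266017]), np.float64(172.0625))
```

```bash
cat >> h.py <<'E'
D=np.array([651.64,118.20]); DY=-0.0863
def dock(u,v=0): c,s=np.cos(DY),np.sin(DY); return D+[c*u-s*v,s*u+c*v]
def todock(p): c,s=np.cos(DY),np.sin(DY); d=np.array(p)[:2]-D; return np.array([c*d[0]+s*d[1],-s*d[0]+c*d[1]])
def go(xyz,head,s=None):
    s=s or status.sense(); R=Rn.from_quat(s["eef_rot"])
    G=Rn.from_matrix(np.array([[np.cos(head),np.sin(head),0],[np.sin(head),-np.cos(head),0],[0,0,-1]]).T if 0 else np.column_stack([[np.cos(head),np.sin(head),0],[np.sin(head),-np.cos(head),0],[0,0,-1]]))
    print("shift",(R.inv().apply(np.array(xyz)-s["tool_pos"])/30).round(3),"rot",(R.inv()*G).as_rotvec(degrees=True).round(2))
E
python3 -c "
from h import *
go([485.3,-279.6,110],.68)"
```

```text
shift [11.376 -3.523  3.616] rot [-3.000e-02 -1.000e-02 -1.645e+01]
```

>>> {"name": "step_arm", "arguments": {
  "plan": [
    [[11.38,-3.52,3.6,0,0,-16.5,1],[11.38,-3.52,3.6,0,0,-16.5,1],[11.38,-3.52,3.6,0,0,-16.5,1],[11.38,-3.52,3.6,0,0,-16.5,1],[11.38,-3.52,3.6,0,0,-16.5,1],[11.38,-3.52,3.6,0,0,-16.5,1],[11.38,-3.52,3.6,0,0,-16.5,1],[11.38,-3.52,3.6,0,0,-16.5,1],[11.38,-3.52,3.6,0,0,-16.5,1],[11.38,-3.52,3.6,0,0,-16.5,1]]
  ]
}}

```text
time: 1.5
tool_pos: [485.0, -280.8, 111.0]
eef_rot: [0.943, 0.333, 0.0, 0.0]
ft_force: [-0.0, 0.7, 0.1]
width: 0.997
```

```bash
python3 -c "
from h import *
go([485.3,-279.6,23],.68); save('scene','near.png',(90,200,270,335),4.4)"
```

```text
shift [ 0.031 -0.026  2.935] rot [ 0.04 -0.01 -0.04]
```

View pics/near.png

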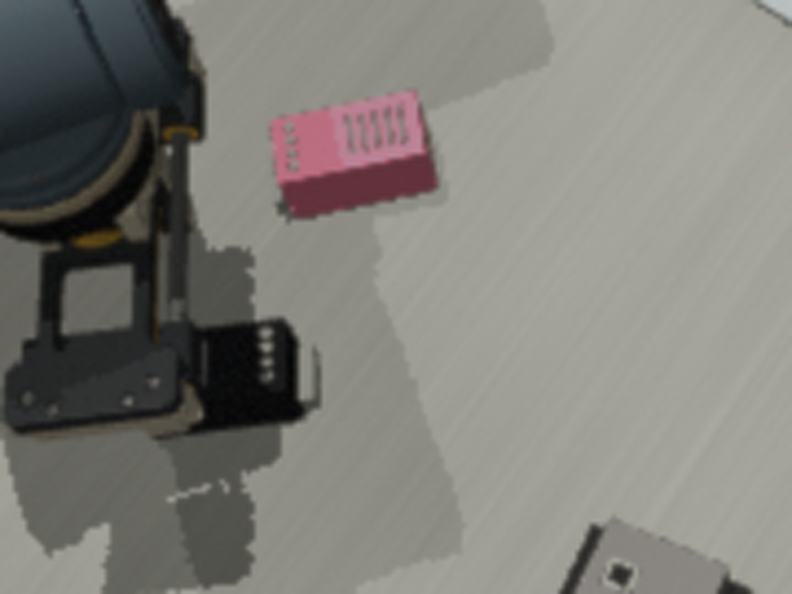

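The gripper stands over the black module (shell at about (310,375)) and is clear of the pink one. I'll go down and grip.

>>> {"name": "step_arm", "arguments": {
  "plan": [
    [[0,0,1.5,0,0,0,1],[0,0,2.7,0,0,0,1],[0,0,2.9,0,0,0,1],[0,0,2.9,0,0,0,1],[0,0,2.9,0,0,0,0.3],[0,0,2.9,0,0,0,0.3],[0,0,2.9,0,0,0,0.3],[0,0,2.9,0,0,0,0.3],[0,0,2.9,0,0,0,0.3],[0,0,2.9,0,0,0,0.3]]
  ],
  "force": 40
}}

```text
time: 2.8
tool_pos: [485.4, -279.8, 23.6]
eef_rot: [0.943, 0.334, -0.0, -0.0]
ft_force: [-1.2, 0.3, 0.4]
width: 0.426
```

>>> {"name": "step_arm", "arguments": {
  "plan": [
    [[0,0,-1,0,0,0,0.3],[0,0,-2.5,0,0,0,0.3],[0,0,-3.6,0,0,0,0.3],[0,0,-3.6,0,0,0,0.3]]
  ]
}}

```text
time: 3.3
tool_pos: [486.4, -280.4, 133.3]
eef_rot: [0.943, 0.334, 0.001, 0.002]
ft_force: [0.3, -0.9, -3.9]
width: 0.429
```

```bash
python3 -c "
from h import *
p=dock(-185); print(p,status.sense()['width'],status.sense()['tool_pos']); go([*p,110],DY)"
```

```text
[467.32848386 134.1456897 ] 0.42892867838512583 [ 486.3906366  -280.41999404  133.34263232]
shift [  8.204 -11.141   0.746] rot [ 0.18 -0.14 43.95]
```

>>> {"name": "step_arm", "arguments": {
  "plan": [
    [[1.2,-1.6,0,0,0,6,0.3],[2.4,-3.2,0,0,0,13,0.3],[3.6,-4.9,0,0,0,20,0.3],[4.8,-6.5,0,0,0,27,0.3],[6,-8.1,0,0,0,34,0.3],[7.2,-9.8,0.2,0,0,40,0.3],[8.2,-11.14,0.7,0,0,43.9,0.3],[8.2,-11.14,0.7,0,0,43.9,0.3],[8.2,-11.14,0.7,0,0,43.9,0.3]]
  ]
}}

```text
time: 4.42
tool_pos: [465.7, 134.3, 109.5]
eef_rot: [0.999, -0.042, -0.001, 0.0]
ft_force: [-0.4, 0.2, -1.9]
width: 0.428
```

```bash
python3 - <<'E'
from h import *
s=status.sense(); print(s['width'],s['tool_pos'],todock(s['tool_pos'])); go([*dock(-185),33],DY,s)
f=save('top','carry.png',(150,170,310,290),5)
for u,v,z in((-112,0,6),(-137,15,10),(-137,-15,10),(-145,20,110-23+48),(-145,-20,135)): print(u,v,z,(proj(f,[*dock(u,v),z])-[150,170])*5)
E
```

```text
0.4284790762444522 [465.67430716 134.32105712 109.48151373] [-1.86663136e+02  3.21364708e-02]
shift [ 6.100e-02 -1.000e-03  2.549e+00] rot [0.04 0.11 0.11]
-112 0 6 [440.77256933 428.87267715]
-137 15 10 [403.95733486 480.80193263]
-137 -15 10 [468.64726052 485.04893517]
-145 20 135 [368.25005364 504.19339701]
-145 -20 135 [464.64524705 510.50902466]
```

View pics/carry.png

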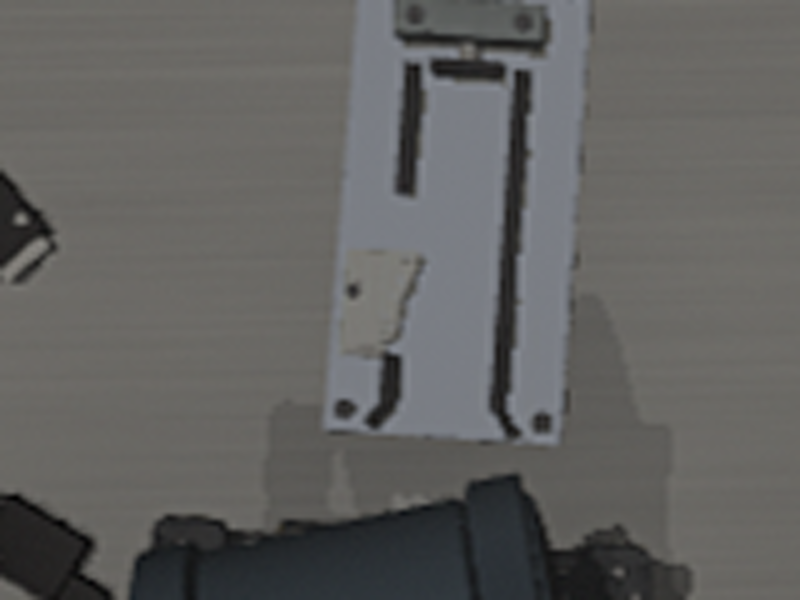

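Guide midline at the mouth is about (443,428); I predicted (441,429), so they agree to within a millimetre. I'll lower and check the module's position in the hand with the scene camera.

>>> {"name": "step_arm", "arguments": {
  "plan": [
    [[0,0,1.5,0,0,0,0.3],[0.05,0,2.5,0,0,0,0.3],[0.05,0,2.5,0,0,0,0.3],[0.05,0,2.5,0,0,0,0.3]]
  ]
}}

```text
time: 4.97
tool_pos: [468.6, 134.0, 36.6]
eef_rot: [0.999, -0.043, 0.001, -0.0]
ft_force: [0.2, 0.7, -3.2]
width: 0.43
```

```bash
python3 - <<'E'
from h import *
s=status.sense(); print(s['width'],s['tool_pos'],todock(s['tool_pos']),s['ft_force'])
o=(200,140,330,240); f=save('scene','low.png',o,6)
T=optics.grab_frame('top'); P=lambda F,u,v,z,o,k:((proj(F,[*dock(u,v),z])-np.array(o[:2])+.5)*k-.5).round(1)
z0=s['tool_pos'][2]-23.5; c=todock(s['tool_pos'])[0]
for n,u,v,z in(('nose top L',48,15,18),('nose top R',48,-15,18),('nose bot R',48,-15,4),('case TR front',40,-20,48),('TL front',40,20,48),('BR front',40,-20,0),('BR back',-40,-20,0),('TR back',-40,-20,48)): print(n,P(f,c+u,v,z+z0,o,6))
for n,u,v,z in(('Rguide start in',-100,-21.5,20),('Rguide end in',58,-21.5,20),('Lguide end in',58,21.5,20),('L start in',-100,21.5,20)): print(n,P(f,u,v,z,o,6),P(T,u,v,z,(150,170),5))
E
```

```text
0.4301160902556363 [468.55542611 134.04230669  36.63004101] [-1.83768713e+02  2.75547276e-03] [ 0.15033836  0.67174274 -3.17734189]
nose top L [312.2 125.9]
nose top R [270.1 171.2]
nose bot R [271.8 189.2]
case TR front [244.5 130. ]
TL front [301.9  69.1]
BR front [251.1 192.9]
BR back [111.6 105.3]
TR back [100.5  40.6]
Rguide start in [326.9 236. ] [489.5 407.7]
Rguide end in [625.8 423.6] [513.7  68.8]
Lguide end in [683.1 352.7] [421.6  62.6]
L start in [386.3 170.3] [396.3 401.6]
```

View pics/low.png

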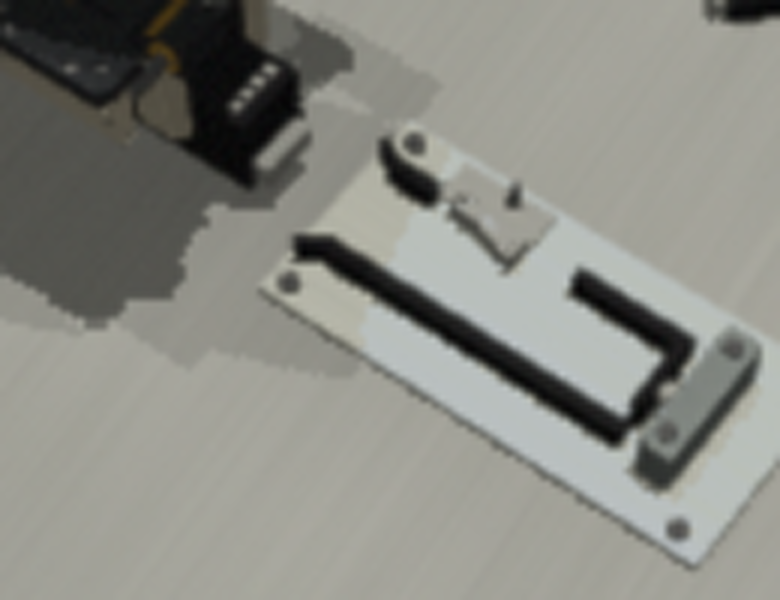

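The module sits in the hand as predicted, within about 1 mm (TL front edge seen (300,70), predicted (302,69); nose (310,125), predicted (312,126)). The pad and pawl tip are visible, so I'll estimate the unit's shift from carry.png.

```bash
python3 - <<'E'
from h import *
T=optics.grab_frame('top')
for n,px in(('pawl tip',(424,257)),('pad L front',(433,76)),('pad R front',(503,79))):
  p=(np.array(px)+.5)/5-.5+[150,170]
  for z in(15,20,25): print(n,z,todock(ray(T,p,z)).round(1))
s=status.sense(); print(s['tool_pos'],todock(s['tool_pos']),s['ft_force']); go([*dock(-150),31],DY,s)
E
```

```text
pawl tip 15 [-32.3  14.1]
pawl tip 20 [-32.6  13.7]
pawl tip 25 [-32.9  13.3]
pad L front 15 [52.8 16.1]
pad L front 20 [52.1 15.8]
pad L front 25 [51.4 15.4]
pad R front 15 [ 53.6 -16.7]
pad R front 20 [ 52.9 -16.9]
pad R front 25 [ 52.2 -17.1]
[468.59071379 134.48305944  36.84197906] [-183.77154639    0.44490949] [-0.19940985 -0.17977987 -3.48479281]
shift [1.125 0.016 0.197] rot [-0.03 -0.12  0.04]
```

The shift is about −12 mm (pawl tip at x≈−32, pad face at x≈53), so I expect pad contact near centre +4.5 and the click near +8. Now entering the flare.

>>> {"name": "step_arm", "arguments": {
  "plan": [
    [[0,0,0.2,0,0,0,0.3],[0.3,0,0.2,0,0,0,0.3],[0.6,0,0.2,0,0,0,0.3],[0.8,0,0.2,0,0,0,0.3],[1,0,0.2,0,0,0,0.3],[1.1,0,0.2,0,0,0,0.3],[1.1,0,0.2,0,0,0,0.3]]
  ]
}}

```text
time: 6.0
tool_pos: [500.8, 131.7, 29.6]
eef_rot: [0.999, -0.043, -0.0, 0.0]
ft_force: [-0.5, 0.2, -2.7]
width: 0.428
```

```bash
python3 - <<'E'
from h import *
s=status.sense(); print(todock(s['tool_pos']),s['tool_pos'][2],s['ft_force']); go([*dock(-120),31],DY,s)
E
```

```text
[-151.48483916    0.45196024] 29.57798109584286 [-0.47798035  0.15547181 -2.68202915]
shift [ 1.049  0.016 -0.048] rot [0.   0.01 0.04]
```

>>> {"name": "step_arm", "arguments": {
  "plan": [
    [[0.1,0,-0.04,0,0,0,0.3],[0.2,0,-0.04,0,0,0,0.3],[0.3,0,-0.04,0,0,0,0.3],[0.4,0,-0.04,0,0,0,0.3],[0.5,0,-0.04,0,0,0,0.3],[0.6,0,-0.04,0,0,0,0.3],[0.7,0,-0.04,0,0,0,0.3],[0.8,0,-0.04,0,0,0,0.3],[0.9,0,-0.04,0,0,0,0.3],[1,0,-0.04,0,0,0,0.3]]
  ]
}}

```text
time: 7.25
tool_pos: [530.8, 129.4, 30.9]
eef_rot: [0.999, -0.043, 0.0, -0.0]
ft_force: [-0.8, 5.7, -2.2]
width: 0.426
```

>>> {"name": "step_arm", "arguments": {
  "plan": [
    [[0,-0.03,0,0,0,0,0.3],[0.1,-0.03,0,0,0,0,0.3],[0.2,-0.03,0,0,0,0,0.3],[0.2,-0.03,0,0,0,0,0.3]]
  ]
}}

```text
time: 7.75
tool_pos: [536.9, 129.4, 30.8]
eef_rot: [0.999, -0.043, 0.0, 0.0]
ft_force: [-0.6, -0.4, -3.4]
width: 0.429
```

```bash
python3 - <<'E'
from h import *
for i in range(3): 
  s=status.sense(); print(todock(s['tool_pos']),s['tool_pos'][2],s['ft_force'],s['torque'])
E
```

```text
[-115.24764584    1.26184884] 30.841806603541762 [-0.61847133 -0.40600517 -3.36453638] [0.06835064 0.04716889 0.03244074]
[-115.24764584    1.26184884] 30.841806603541762 [-0.61847133 -0.40600517 -3.36453638] [0.06835064 0.04716889 0.03244074]
[-115.24764584    1.26184884] 30.841806603541762 [-0.61847133 -0.40600517 -3.36453638] [0.06835064 0.04716889 0.03244074]
```

>>> {"name": "step_arm", "arguments": {
  "plan": [
    [[0.1,0,0,0,0,0,0.3],[0.2,0,0,0,0,0,0.3],[0.3,0,0,0,0,0,0.3],[0.4,0,0,0,0,0,0.3],[0.5,0,0,0,0,0,0.3],[0.6,0,0,0,0,0,0.3],[0.7,0,0,0,0,0,0.3],[0.8,0,0,0,0,0,0.3],[0.9,0,0,0,0,0,0.3],[1,0,0,0,0,0,0.3]]
  ]
}}

```text
time: 9.0
tool_pos: [566.7, 127.0, 30.8]
eef_rot: [0.999, -0.043, 0.0, -0.0]
ft_force: [0.2, -1.1, -3.5]
width: 0.427
```

>>> {"name": "step_arm", "arguments": {
  "plan": [
    [[0.07,0,0,0,0,0,0.3],[0.14,0,0,0,0,0,0.3],[0.2,0,0,0,0,0,0.3],[0.27,0,0,0,0,0,0.3],[0.34,0,0,0,0,0,0.3],[0.4,0,0,0,0,0,0.3],[0.47,0,0,0,0,0,0.3],[0.54,0,0,0,0,0,0.3],[0.6,0,0,0,0,0,0.3],[0.67,0,0,0,0,0,0.3]]
  ]
}}

```text
time: 10.25
tool_pos: [586.5, 124.8, 30.7]
eef_rot: [0.999, -0.043, -0.0, 0.0]
ft_force: [-2.9, -6.1, -2.4]
width: 0.43
```

>>> {"name": "step_arm", "arguments": {
  "plan": [
    [[0.1,0,0,0,0,0,0.3],[0.2,0,0,0,0,0,0.3],[0.3,0,0,0,0,0,0.3],[0.4,0,0,0,0,0,0.3],[0.5,0,0,0,0,0,0.3],[0.6,0,0,0,0,0,0.3],[0.7,0,0,0,0,0,0.3],[0.8,0,0,0,0,0,0.3],[0.9,0,0,0,0,0,0.3],[1,0,0,0,0,0,0.3]]
  ]
}}

```text
time: 11.5
tool_pos: [616.5, 122.0, 30.7]
eef_rot: [0.999, -0.043, -0.0, 0.0]
ft_force: [-1.4, -6.6, -2.6]
width: 0.423
```

```bash
python3 - <<'E'
from h import *
s=status.sense(); print(todock(s['tool_pos']),s['tool_pos'][2],s['ft_force'],s['torque'])
save('scene','ride.png',(200,140,330,240),6)
E
```

```text
[-35.35685413   0.79155167] 30.691575818005425 [-1.38947343 -6.57503071 -2.61319684] [-1.14748589  0.44615444 -0.05222236]
```

View pics/ride.png

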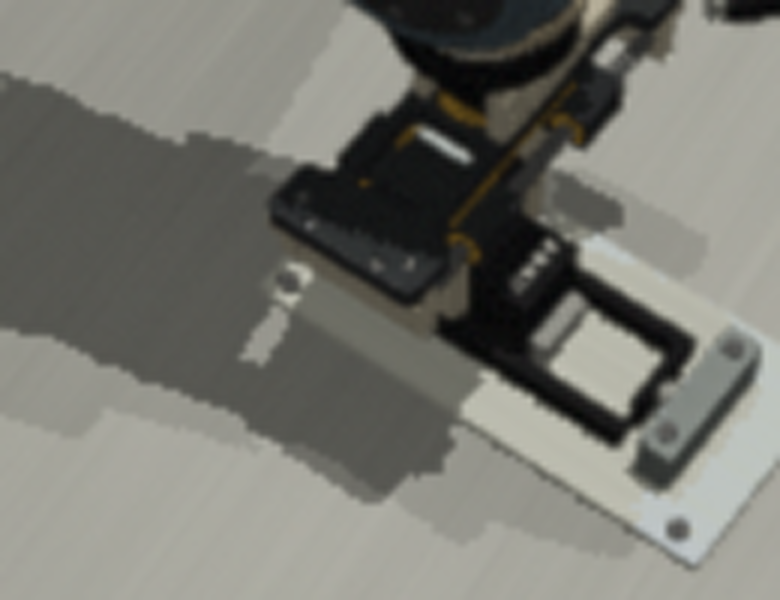

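The module is straight between the guides, with its shell at (560,325) heading for the pad at (655,385). The pawl drag is 1–3 N. Continuing.

>>> {"name": "step_arm", "arguments": {
  "plan": [
    [[0.1,0,0,0,0,0,0.3],[0.2,0,0,0,0,0,0.3],[0.3,0,0,0,0,0,0.3],[0.4,0,0,0,0,0,0.3],[0.5,0,0,0,0,0,0.3],[0.6,0,0,0,0,0,0.3],[0.7,0,0,0,0,0,0.3],[0.8,0,0,0,0,0,0.3],[0.9,0,0,0,0,0,0.3],[1,0,0,0,0,0,0.3]]
  ]
}}

```text
time: 12.8
tool_pos: [646.4, 119.5, 30.7]
eef_rot: [0.999, -0.042, -0.0, 0.001]
ft_force: [-1.9, -5.3, -2.3]
width: 0.426
```

>>> {"name": "step_arm", "arguments": {
  "plan": [
    [[0.03,0,0,0,0,0,0.3],[0.06,0,0,0,0,0,0.3],[0.09,0,0,0,0,0,0.3],[0.12,0,0,0,0,0,0.3],[0.15,0,0,0,0,0,0.3],[0.18,0,0,0,0,0,0.3]]
  ]
}}

```text
time: 13.55
tool_pos: [651.7, 119.0, 30.6]
eef_rot: [0.999, -0.042, -0.0, 0.001]
ft_force: [-2.1, -5.3, -3.4]
width: 0.423
```

>>> {"name": "step_arm", "arguments": {
  "plan": [
    [[0.02,0,0,0,0,0,0.3],[0.04,0,0,0,0,0,0.3],[0.06,0,0,0,0,0,0.3],[0.08,0,0,0,0,0,0.3]]
  ]
}}

```text
time: 14.05
tool_pos: [654.1, 118.8, 30.7]
eef_rot: [0.999, -0.042, -0.0, 0.001]
ft_force: [-3.1, -5.3, -3.1]
width: 0.427
```

>>> {"name": "step_arm", "arguments": {
  "plan": [
    [[0.02,0,0,0,0,0,0.3],[0.04,0,0,0,0,0,0.3],[0.04,0,0,0,0,0,0.3]]
  ]
}}

```text
time: 14.42
tool_pos: [655.3, 118.7, 30.7]
eef_rot: [0.999, -0.042, -0.0, 0.001]
ft_force: [-1.7, -5.6, -2.3]
width: 0.431
```

>>> {"name": "step_arm", "arguments": {
  "plan": [
    [[0.02,0,0,0,0,0,0.3],[0.04,0,0,0,0,0,0.3],[0.04,0,0,0,0,0,0.3]]
  ]
}}

```text
time: 14.8
tool_pos: [656.5, 118.6, 30.7]
eef_rot: [0.999, -0.042, -0.0, 0.001]
ft_force: [-2.0, -5.4, -2.5]
width: 0.424
```

>>> {"name": "step_arm", "arguments": {
  "plan": [
    [[0.02,0,0,0,0,0,0.3],[0.04,0,0,0,0,0,0.3],[0.04,0,0,0,0,0,0.3]]
  ]
}}

```text
time: 15.18
tool_pos: [657.7, 118.5, 30.7]
eef_rot: [0.999, -0.042, -0.0, 0.001]
ft_force: [-2.2, -5.4, -2.8]
width: 0.431
```

>>> {"name": "step_arm", "arguments": {
  "plan": [
    [[0.02,0,0,0,0,0,0.3],[0.03,0,0,0,0,0,0.3],[0.03,0,0,0,0,0,0.3]]
  ]
}}

```text
time: 15.55
tool_pos: [658.6, 118.4, 30.7]
eef_rot: [0.999, -0.042, -0.0, 0.001]
ft_force: [-2.1, -5.5, -3.0]
width: 0.428
```

>>> {"name": "step_arm", "arguments": {
  "plan": [
    [[0.02,0,0,0,0,0,0.3],[0.03,0,0,0,0,0,0.3],[0.03,0,0,0,0,0,0.3]]
  ]
}}

```text
time: 15.92
tool_pos: [659.3, 118.4, 30.6]
eef_rot: [0.999, -0.042, -0.0, 0.001]
ft_force: [-4.2, -5.8, -2.2]
width: 0.425
```

>>> {"name": "step_arm", "arguments": {
  "plan": [
    [[0.02,0,0,0,0,0,0.3],[0.03,0,0,0,0,0,0.3],[0.03,0,0,0,0,0,0.3]]
  ]
}}

```text
time: 16.3
tool_pos: [659.7, 118.3, 30.4]
eef_rot: [0.999, -0.042, -0.001, 0.001]
ft_force: [-5.7, -6.0, -1.9]
width: 0.423
```

The pad makes contact at about x=659 (Fx went from −2 to −5.7 N), so the click should come near 663. Going on in small steps.

>>> {"name": "step_arm", "arguments": {
  "plan": [
    [[0.02,0,0,0,0,0,0.3],[0.04,0,0,0,0,0,0.3],[0.04,0,0,0,0,0,0.3]]
  ]
}}

```text
time: 16.68
tool_pos: [660.7, 118.2, 30.3]
eef_rot: [0.999, -0.042, -0.001, 0.001]
ft_force: [-6.0, -5.0, -2.0]
width: 0.426
```

>>> {"name": "step_arm", "arguments": {
  "plan": [
    [[0.02,0,0,0,0,0,0.3],[0.03,0,0,0,0,0,0.3],[0.03,0,0,0,0,0,0.3]]
  ]
}}

```text
time: 17.05
tool_pos: [661.6, 118.2, 30.3]
eef_rot: [0.999, -0.042, -0.001, 0.001]
ft_force: [-5.9, -5.2, -1.3]
width: 0.426
```

>>> {"name": "step_arm", "arguments": {
  "plan": [
    [[0.02,0,0,0,0,0,0.3],[0.02,0,0,0,0,0,0.3],[0.02,0,0,0,0,0,0.3]]
  ]
}}

```text
time: 17.42
tool_pos: [662.1, 118.1, 30.2]
eef_rot: [0.999, -0.042, -0.001, 0.001]
ft_force: [-5.9, -4.9, -3.5]
width: 0.424
```

>>> {"name": "step_arm", "arguments": {
  "plan": [
    [[0.02,0,0,0,0,0,0.3],[0.02,0,0,0,0,0,0.3],[0.02,0,0,0,0,0,0.3]]
  ]
}}

```text
time: 17.8
tool_pos: [662.7, 118.1, 30.3]
eef_rot: [0.999, -0.042, -0.001, 0.001]
ft_force: [-5.4, -4.5, -2.4]
width: 0.426
```

>>> {"name": "step_arm", "arguments": {
  "plan": [
    [[0.015,0,0,0,0,0,0.3],[0.015,0,0,0,0,0,0.3],[0.015,0,0,0,0,0,0.3]]
  ]
}}

```text
time: 18.18
tool_pos: [663.1, 118.0, 30.2]
eef_rot: [0.999, -0.042, -0.001, 0.001]
ft_force: [-5.9, -4.9, -2.0]
width: 0.428
```

>>> {"name": "step_arm", "arguments": {
  "plan": [
    [[0.015,0,0,0,0,0,0.3],[0.015,0,0,0,0,0,0.3],[0.015,0,0,0,0,0,0.3]]
  ]
}}

```text
time: 18.55
tool_pos: [663.5, 118.0, 30.2]
eef_rot: [0.999, -0.042, -0.002, 0.001]
ft_force: [-6.4, -4.7, -2.1]
width: 0.429
```

>>> {"name": "step_arm", "arguments": {
  "plan": [
    [[0.015,0,0,0,0,0,0.3],[0.015,0,0,0,0,0,0.3],[0.015,0,0,0,0,0,0.3]]
  ]
}}

```text
time: 18.92
tool_pos: [664.0, 118.7, 30.2]
eef_rot: [0.999, -0.043, -0.001, 0.0]
ft_force: [-5.8, -0.5, -2.5]
width: 0.424
```

Clicked: Fy dropped from −4.7 to −0.5 N as the pawl let go, and the tool sprang 0.6 mm towards +y. I stop pushing here and let go.

>>> {"name": "step_arm", "arguments": {
  "plan": [
    [[0,0,0,0,0,0,0.5],[0,0,0,0,0,0,0.6],[0,0,0,0,0,0,0.8],[0,0,0,0,0,0,0.8],[0,0,0,0,0,0,0.8]]
  ]
}}

```text
time: 19.55
tool_pos: [665.1, 118.6, 30.9]
eef_rot: [0.999, -0.043, 0.0, -0.0]
ft_force: [-0.3, 0.9, 0.4]
width: 0.799
```

>>> {"name": "step_arm", "arguments": {
  "plan": [
    [[0,0,-0.5,0,0,0,0.8],[0,0,-1.5,0,0,0,0.8],[0,0,-3,0,0,0,0.8],[-1,0,-4.5,0,0,0,0.8],[-2.5,0,-5,0,0,0,0.8],[-4,0,-5,0,0,0,0.8],[-6,0,-5,0,0,0,0.8],[-6,0,-5,0,0,0,0.8],[-6,0,-5,0,0,0,0.8]]
  ]
}}

```text
time: 20.68
tool_pos: [486.7, 134.1, 182.1]
eef_rot: [0.999, -0.043, 0.001, -0.0]
ft_force: [0.1, -0.5, 0.1]
width: 0.798
```

```bash
python3 - <<'E'
from h import *
f=optics.grab_frame("top"); g=optics.grab_frame("scene")
a=cv2.resize(f["frame"][150:270,205:285,::-1],None,fx=5,fy=5,interpolation=cv2.INTER_CUBIC)
b=cv2.resize(g["frame"][150:240,240:340,::-1],None,fx=4,fy=4,interpolation=cv2.INTER_CUBIC)
c=np.zeros((600,800,3),np.uint8); c[:,:400]=a; c[:360,400:]=b
cv2.imwrite("pics/done.png",np.clip(c*1.4,0,255).astype(np.uint8))
P=lambda u,v,z:((proj(f,[*dock(u,v),z])-[205,150]+.5)*5-.5).round(1)
for x in(4,8,12): print(x,'top rear corners',P(x-40,20,54),P(x-40,-20,54),'front',P(x+40,20,54),P(x+40,-20,54))
print(status.sense()['tool_pos'])
E
```

```text
4 top rear corners [129.4 358.2] [218.2 364.1] front [142.6 182.3] [230.8 188.3]
8 top rear corners [130.1 349.4] [218.8 355.3] front [143.2 173.6] [231.4 179.6]
12 top rear corners [130.7 340.5] [219.5 346.4] front [143.9 164.9] [232.  170.9]
[486.9756033  133.92304516 181.44712855]
```

View pics/done.png

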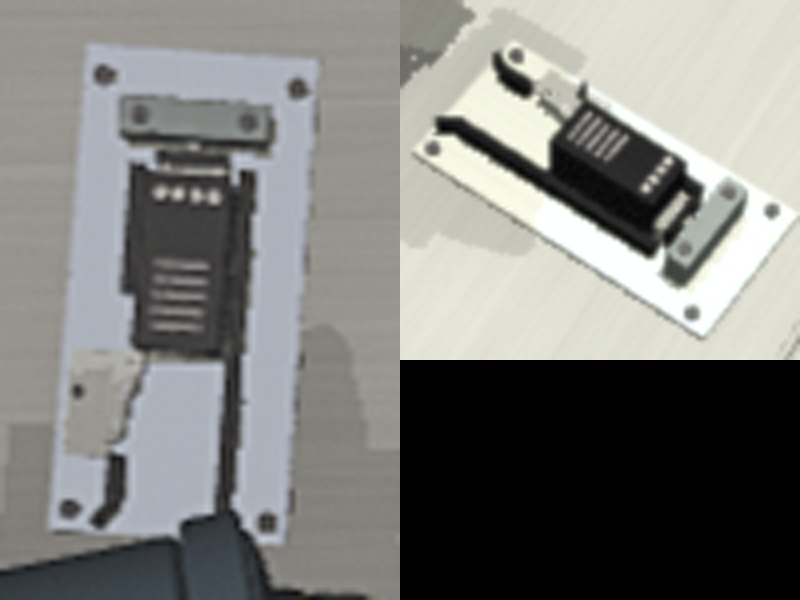

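The top crop shows the module between the guides, with rear corners at about (132,348) and (217,355), i.e. dock x≈8.5. The pawl is in its first shut position, with its tip at (147,355) behind the case. The pad has gone in about 8 crop px, or roughly 4 mm. The gripper is clear, so I'm handing in.

```bash
python3 -c "
from h import *
a=cv2.imread('pics/crop1.png')[330:470,60:155].astype(float)/1.6; f=optics.grab_frame('top')
b=cv2.resize(f['frame'][150:270,205:285,::-1],None,fx=5,fy=5,interpolation=cv2.INTER_CUBIC)[330:470,60:155]
print('pawl diff',np.abs(a-b)[30:,:70].mean(), 'pad dark rows', np.where(b.mean()>0)[0][:1])
print(workorder.sign_off())"
```

```text
Traceback (most recent call last):
ValueError: Calling nonzero on 0d arrays is not allowed. Use np.atleast_1d(scalar).nonzero() instead. If the context of this error is of the form `arr[nonzero(cond)]`, just use `arr[cond]`.
```

```bash
python3 -c "
from h import *
print(status.sense()['time'],workorder.sign_off())"
```

```text
the job is handed in; nothing more can be done
20.825 None
```

The module is in the dock, caught behind the pawl and released. I handed the job in at 20.8 s of the 69 s allowed.

**What I did:** I gripped the black module across its width and carried it clear over the pink look-alike. I slid it in nose first, after a 1 mm sideways correction in the guides. The pad made contact at about tool x 659 mm. I stopped at 664 mm on the click: the side force from the pawl dropped from −4.7 to −0.5 N. The push force I read never went above 6.4 N.

**Last checks:**
- **Pawl:** in the final picture it sits in its original shut position behind the case.
- **Pad:** it is about 4 mm in, judged by eye from the picture.
- **Bystanders:** I planned every path clear of them, but took no wide picture at the end to confirm that none had moved.

**Failed or disagreed:**
- **Position mismatch:** the picture puts the case centre at about dock x 8.5 mm, while the tool stood near 12 mm at the click. Springing back onto the pawl and calibration error account for part of that gap; I did not pin down the rest.
- **Failed check:** a last numeric comparison of the pawl image crashed on a script error, and I did not repeat it.

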